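# Fish the parts drawer out from under the bench ledge

## Robot

A 6-joint arm with a two-finger parallel gripper is mounted at the origin on the work surface. World frame = base frame: x ahead of the robot, y to its left, z up, the work surface at z = 0. Lengths are in m, angles in rad, forces in N, time in s.
With the tool pointing down it reaches from about 0.25 to 0.725 m from the base axis. Payload 4 kg.
Tool frame: the origin (TCP) lies between the finger pads; the fingertips stand 25 mm ahead of it and the grasp point (between the pads) lies 6 mm ahead of it; z points along the fingers, y is the line along which they close (so a half turn about z gives the same grasp; the last joint's range is limited). The gripper opens to 85 mm and grips with 20 to 120 N. Pads are 22 mm wide; open, the fingers measure 114 mm over their backs; the gripper's body (76 mm by 85 mm) begins 54 mm behind the grasp point. The pads swing forward as they close: fully open they stand 13 mm farther back than shut.
Start: joints at [-1.335, 0.241, 0.005, 1.335, 0, 1.571], TCP at [0.117, -0.486, 0.256] pointing down, gripper open.
Joint ranges: [-2.72, 2.72], [-1.05, 1.87], [-1.09, 1.28], [-1.99, 2.15], [-1.42, 1.44], [-3.14, 3.14]. Speed limits (rad/s): [2.79, 2.79, 3.14, 3.14, 3.14, 3.14].

## Interface

Orientations are given as a unit quaternion [x, y, z, w].
In Python, from workcell import bot gives the robot as it stands. The module is installed in compiled form; this text tells all that it offers.
- The arm moves only by the shell command python3 -m pendant 'ROWS'. ROWS is JSON, one flat list of numbers, 7 for each row, row after row: the shift along the tool's x, y, z normalised to -1 to 1, where 1 is 0.5 m, then the turn, a rotation vector about the tool's x, y, z normalised to -1 to 1, where 1 is 180 degrees, then the opening, from 0 (shut) to 1 (fully open). In form: [tx, ty, tz, ax, ay, az, fingers, tx, ty, tz, ax, ay, az, fingers, ...]. A call has exactly 10 rows; each row is the pose to reach, as a shift and turn from the pose commanded when the call began, along the tool's axes at that moment, turning the shorter way round; what a row does not reach only later rows make up. A row lasts 1/12 s, in which the tool goes at most 41.7 mm and 7.16 degrees, less where a joint would pass 70% of its speed; a pose out of reach is approached as far as the arm can. A call with a number of a shift or a turn outside -1 to 1 is refused whole. A call with a gripper value outside its range is refused whole. The fingers move at their own pace and stop on an object; the grip force is fixed at half the most. Time passes only in rows, so rows that repeat a pose let the fingers close, or fill a call up. It gives the time, the measured TCP pose, the force, the opening and the grip force at its end, in the units of the state.
- bot.get_obs(): the state, without advancing time (a new reading comes with each control period).
- bot.camera(name): name is "side" or "top"; returns a dict with "pixels" (384x512x3 uint8, red, green, blue), "mtx" (3x3 intrinsics, pixels), "k1" (the pictures are not rectified: a ray, as slopes to the right and down, at radius r is drawn at 1 + k1 r^2 times it, then the intrinsics apply), "cam_to_world" (4x4, takes a point from camera to world coordinates). Camera axes: x right, y up, looking along -z (the intrinsics and any distortion apply to the point x, -y, -z); pixel columns grow to the right and rows downward; lengths in m; the calibration is good to about 2 mm. A picture is of the moment at which its call begins. There is no depth.
- bot.job_done(): hands the job in; it is judged then, once.
The state is a dict: "clock": time; "joint_pos": joint angles; "joint_vel": joint speeds; "tau": joint torques, N m; "eef_pos": TCP position; "tool_rot": TCP orientation; "ft_force": force on the tool from outside, world axes, zero at the start; "ft_torque": the same for the moment, N m; "grip_width": finger opening in m; "grasp_force": force on a finger pad.
Only numpy, scipy, OpenCV 4.12 (cv2) and the standard library are available. Lean on these libraries where they do the work, as an engineer would, in place of code of your own. Each camera call takes 0.05 s, during which the arm holds its last target. There are 200 camera calls.

## Task

The parts drawer in the low plywood cabinet has been shoved so far back under the ledge that its pull eye can be neither seen nor reached by hand. Take the hooked rod, reach it under the ledge, feel gently for the eye, catch it and draw the drawer out with the rod until its front stands more than a finger's width (about 20 mm) in front of the ledge. Then unhook the rod and lay it flat on the bench, touching neither cabinet nor drawer; do not touch the cabinet or drawer with the gripper, do not force anything, and leave the other things where they are.

Things in the scene. Friction and masses are not known exactly. Their poses are not given: they have to be found in the camera images.
- riser: Fixed low plywood cabinet, 320 mm wide, 250 deep, 103 high, open front facing the robot. Origin on the bench top under the middle of its top board's front edge; +x goes straight into the cabinet, +y left seen from the robot. Side walls 15 mm thick, inner faces at y = +-145. Inside, set back, is a drawer. Press on cabinet, drawer or eye with less than 22 N; nothing but the rod may touch them.
- ledge (a point): Middle of the lower front edge of the cabinet's 18 mm top board (the ledge), 85 mm above the bench. Under it, between the side walls, all is open back to the drawer's front.
- drawer (a joint): How far the drawer is drawn out (m): 0 pushed in, 0.15 at its stop. Its flat front face (282 mm wide, 10 to 76 mm above the bench) stands at x = 0.085 - joint in the frame of riser, so is flush with the ledge at 0.085. It slides stiffly either way, about 5 N of friction plus 15 N per m/s, and stays where left.
- front (a point): Middle of the drawer's front face, 46 mm above the bench; axes as riser. One steel pull eye, hidden under the ledge, stands out from this face to -x, centred at this height, clamped somewhere between y = -60 and +60 mm of this point: where is not measured and differs each time; it must be felt for. It holds its place under up to 60 N. Its shape: see eye_shape.
- eye_shape (a point): Only a mark on the drawer's face 10 mm above its middle, to describe the eye (it does not show where the eye is): an upright staple of 6 mm round bar in the x-z plane; outer bar upright, its axis 33 mm in front of the face; two legs, 28 and 64 mm above the bench, run back to the face. Its window, 30 mm high and 30 deep, is open towards +y and -y.
- hook: Hooked rod, lying flat: wooden handle 100 long (x), 20 wide (y), 24 high, with a dark steel rod of 7 mm diameter. Origin under the middle of the handle; the rod leaves the handle's end at x = 50 along +x, 12 above the underside, to x = 150, turns square to +y, and ends in a short barb bent slightly back, at x = 145, y = 24 (axis). About 0.16 kg; balances at about x = 6.
- crook (a point): The bend of the hooked rod, on the rod's axis, at 150, 0, 12 in the frame of hook; the tip runs 24 mm to +y from it.
- jar: Bystander, not to be disturbed: screw-top glass jar, radius 30, height 75, standing on the cabinet top (mm); origin under its middle.
- tape: Bystander, not to be disturbed: yellow tape measure, 65 x 35 x 60 high, on the cabinet top (mm); origin under its middle.
- glue: Bystander, not to be disturbed: yellow glue bottle, radius 26, height 130, standing on the bench (mm); origin under its middle.
- tin: Bystander, not to be disturbed: paper-wrapped tin, radius 36, height 85, on the bench (mm); origin under its middle.
- driver: Bystander, not to be disturbed: screwdriver lying on the bench near the robot (mm); origin under its middle.
- offcut: Bystander, not to be disturbed: wood offcut 50 x 110 x 30 high on the bench (mm); origin under its middle.
- twine: Bystander, not to be disturbed: brown twine spool, radius 45, height 80, on the bench (mm); origin under its middle.
There are look-alikes about, which are no part of the job. Leave any blue or turquoise look-alike of the hook alone.

How it is judged:
By the outcome, as a careful person would: the job done as asked, in the order asked, and still so for the second after the job is handed in, with the robot touching nothing.
It also fails if it takes over 69 s, if anything falls off the work surface, if the arm or the gripper's body presses on something with over 40 N, if the wrist force passes 120 N, or if a joint passes its speed limit or range.

## Working session

There is one attempt and no reset: what is moved stays moved. The work goes in short steps, Python scripts to look and compute and a shell command to move; the robot and the scene stay as the last step left them, time stands still between calls to the robot, and variables do not carry over. Pictures are saved under pics/ and viewed, at most 10 in all, crops included, and the job is handed in when it is done.

```bash
mkdir -p pics; cat > h.py <<'E'
import numpy as np, cv2
from workcell import bot
from scipy.spatial.transform import Rotation as R
def snap(n,fn=None):
    c=bot.camera(n)
    if fn: cv2.imwrite('pics/'+fn,c['pixels'][:,:,::-1])
    return c
def ray(c,u,v):
    K=np.array(c['mtx'],float);d=np.array([c['k1'],0,0,0,0],float)
    # drawn = ray*(1+k1 r^2)
    p=cv2.undistortPoints(np.array([[[u,v]]],float),K,d,None,None,None)[0,0] if False else cv2.undistortPoints(np.array([[[u,v]]],float),K,d)[0,0]
    T=np.array(c['cam_to_world']);return T[:3,3],T[:3,:3]@np.array([p[0],-p[1],-1.])
def onz(c,u,v,z):
    o,d=ray(c,u,v);return o+d*(z-o[2])/d[2]
def proj(c,P):
    T=np.linalg.inv(np.array(c['cam_to_world']));q=T[:3,:3]@np.array(P,float)+T[:3,3]
    x=np.array([q[0],-q[1]])/-q[2];x=x*(1+c['k1']*(x@x));K=np.array(c['mtx'])
    return K[:2,:2]@x+K[:2,2]
E
python3 - <<'E'
from h import *
for n in('top','side'):
    c=snap(n,n+'0.png');print(n,np.round(c['cam_to_world'],3).tolist(),c['k1'],np.round(c['mtx'],1).tolist())
o=bot.get_obs();print(o)
E
```

```text
top [[-0.0, 0.996, -0.092, 0.342], [-1.0, 0.001, 0.009, 0.009], [0.009, 0.092, 0.996, 1.469], [0.0, 0.0, 0.0, 1.0]] -0.13332466213649824 [[452.8, 0.0, 259.1], [0.0, 452.8, 187.0], [0.0, 0.0, 1.0]]
side [[-0.954, 0.231, -0.192, 0.197], [-0.301, -0.746, 0.594, 0.804], [-0.006, 0.624, 0.781, 1.142], [0.0, 0.0, 0.0, 1.0]] 0.014473672769062093 [[396.4, 0.0, 252.4], [0.0, 396.4, 193.0], [0.0, 0.0, 1.0]]
{'clock': 0.1, 'joint_pos': array([-1.33497455e+00,  2.41355714e-01,  3.84187128e-03,  1.33519395e+00,
        1.51167009e-05,  1.57076589e+00]), 'joint_vel': array([-0.00096098, -0.00335839,  0.00292095, -0.00051835,  0.00046503,
        0.00035979]), 'tau': array([-1.41268574e-03, -3.73137474e+01,  2.53010291e+01,  1.08244902e-02,
        1.07682899e-05,  6.34460804e-06]), 'eef_pos': array([ 0.1167027 , -0.48565081,  0.25548639]), 'tool_rot': array([ 9.93054318e-01,  1.17652913e-01, -1.04909923e-04, -9.49986523e-04]), 'ft_force': array([-0.41653907, -0.06184684,  0.32990684]), 'ft_torque': array([ 0.00565342, -0.02673763, -0.02320613]), 'grasp_force': 0.0, 'grip_width': 0.08503948075415868}
```

View pics/top0.png

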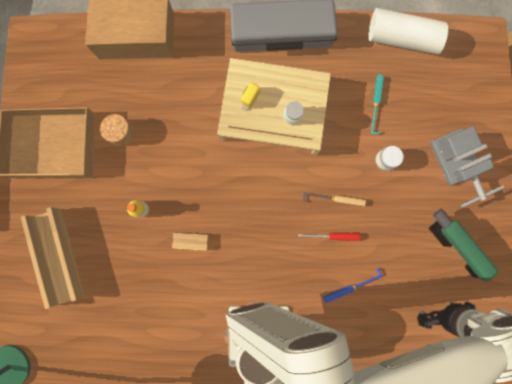

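View pics/side0.png

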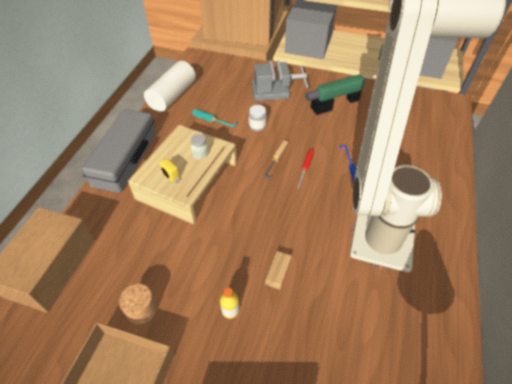

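The wooden hook at top-view (335,198), the blue one at (353,287) and the turquoise one at (378,103) are the three candidates. The red screwdriver is at (330,237). The wooden-handled one with the dark rod fits the description. I'll confirm it in an enlarged crop that also covers the cabinet.

```bash
python3 - <<'E'
from h import *
c=snap('top');i=c['pixels'][50:215,210:400,::-1]
cv2.imwrite('pics/crop1.png',cv2.resize(i,None,fx=4,fy=3.6,interpolation=cv2.INTER_CUBIC) if 0 else cv2.resize(i,None,fx=3.6,fy=3.6,interpolation=cv2.INTER_CUBIC))
E
```

```text
(no output)
```

View pics/crop1.png

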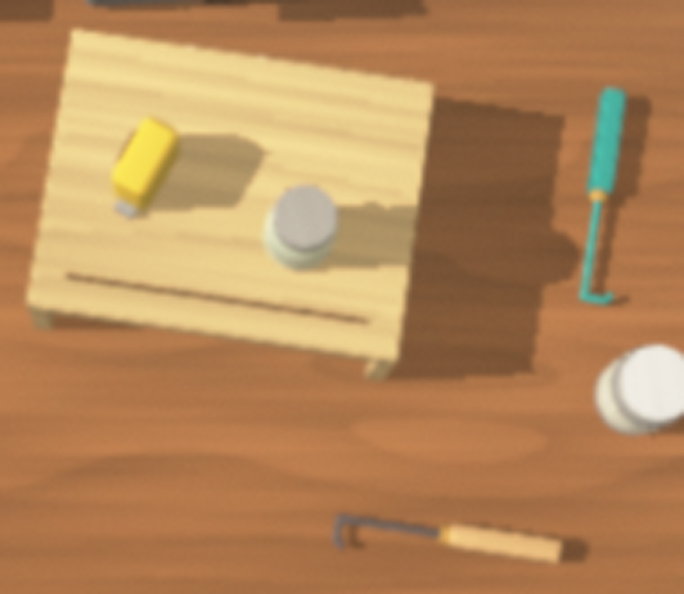

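The crop confirms it: a wooden handle at crop (443–560, 533–550), a dark rod to the crook at (340,518), and the tip pointing towards the robot. The cabinet's front top corners are at crop (28,305) and (398,360). The blue and turquoise hooks are the look-alikes.

```bash
python3 - <<'E'
from h import *
c=snap('top')
f=lambda x,y,z:onz(c,210+(x+.5)/3.6-.5,50+(y+.5)/3.6-.5,z)
L=f(28,305,.103);Rr=f(398,360,.103);BL=f(73,30,.103);BR=f(433,84,.103)
print('corners',L,Rr,BL,BR,np.linalg.norm(L-Rr),np.linalg.norm(L-BL))
m=(L+Rr)/2;d=L-Rr;print('riser',m,'yaw',np.degrees(np.arctan2(-d[0],d[1])))
# hook
a=f(340,518,.012);b=f(445,533,.02);e=f(561,549,.02)
print('crook',a,'hend',b,'htail',e,np.linalg.norm(a-b),np.linalg.norm(b-e))
d=a-e;print('hook yaw',np.degrees(np.arctan2(d[1],d[0])),'origin from crook',a[:2]-.15*d[:2]/np.linalg.norm(d[:2]))
# refine handle by mask
im=c['pixels'].astype(int);hsv=cv2.cvtColor(c['pixels'],cv2.COLOR_RGB2HSV)
sub=im[185:215,325:380];M=((sub[:,:,0]>195)&(sub[:,:,1]>140)).astype(np.uint8)
ys,xs=np.nonzero(M);print(len(xs),xs.min()+325,xs.max()+325)
print(onz(c,xs.mean()+325,ys.mean()+185,.02))
print('jar',f(303,217,.178),'tape',f(145,165,.163))
o=bot.get_obs();Rt=R.from_quat(o['tool_rot']).as_matrix();print(Rt.round(3))
E
```

```text
corners [0.62993003 0.12526878 0.103     ] [ 0.58293452 -0.19004543  0.103     ] [0.87554149 0.08912324 0.103     ] [ 0.82802079 -0.22544845  0.103     ] 0.31879715326929053 0.2482569088763757
riser [ 0.60643228 -0.03238832  0.103     ] yaw -8.477154905029499
crook [ 0.4550389  -0.14893056  0.012     ] hend [ 0.44093804 -0.24236986  0.02      ] htail [ 0.42642937 -0.34749635  0.02      ] 0.09483531111132691 0.10612294865317126
hook yaw 81.80119706709002 origin from crook [ 0.43364767 -0.29739744]
190 333 364
[ 0.43229786 -0.29237355  0.02      ]
jar [ 0.68731578 -0.10354446  0.178     ] tape [0.73501061 0.02508861 0.163     ]
[[ 0.972  0.234 -0.   ]
 [ 0.234 -0.972  0.001]
 [ 0.    -0.001 -1.   ]]
```

```bash
python3 -m pendant '[0.07,-0.024,0.02,0,0,-0.01,1, 0.15,-0.05,0.045,0,0,-0.02,1, 0.23,-0.078,0.07,0,0,-0.04,1, 0.31,-0.105,0.09,0,0,-0.04,1, 0.39,-0.13,0.115,0,0,-0.04,1, 0.47,-0.16,0.14,0,0,-0.04,1, 0.55,-0.187,0.16,0,0,-0.04,1, 0.63,-0.214,0.185,0,0,-0.04,1, 0.69,-0.235,0.2,0,0,-0.04,1, 0.712,-0.242,0.21,0,0,-0.04,1]'
cat > st.py <<'E'
from h import *
o=bot.get_obs();r=R.from_quat(o['tool_rot']).as_matrix()
print('t',round(o['clock'],2),'p',o['eef_pos'].round(4),'psi',round(np.degrees(np.arctan2(r[1,0],r[0,0])),2),'tilt',r[2].round(3),'F',o['ft_force'].round(2),'T',o['ft_torque'].round(2),'w',round(o['grip_width'],4),round(o['grasp_force'],1),'q',o['joint_pos'].round(3))
E
python3 st.py
```

```text
clock: 1.03
eef_pos: [0.4378, -0.2823, 0.1501]
tool_rot: [0.983, 0.182, 0.0, -0.001]
ft_force: [-0.5, -0.8, 0.3]
grip_width: 0.0852
grasp_force: 0.0
t 1.03 p [ 0.4378 -0.2823  0.1501] psi 20.96 tilt [ 0.001 -0.001 -1.   ] F [-0.49 -0.81  0.32] T [-0.04  0.02 -0.1 ] w 0.0852 0.0 q [-5.740e-01  3.520e-01 -1.280e-01  1.091e+00  2.000e-03  2.202e+00]
```

```bash
python3 -m pendant '[0,0,0,0,0,-0.39,1,0,0,0,0,0,-0.39,1,0,0,0,0,0,-0.39,1,0,0,0,0,0,-0.39,1,0,0,0,0,0,-0.39,1,0,0,0,0,0,-0.39,1,0,0,0,0,0,-0.39,1,0,0,0,0,0,-0.39,1,0,0,0,0,0,-0.39,1,0,0,0,0,0,-0.39,1]' >/dev/null
python3 -m pendant '[0,0,0,0,0,-0.39,1,0,0,0,0,0,-0.39,1,0,0,0,0,0,-0.39,1,0,0,0,0,0,-0.39,1,0,0,0,0,0,-0.39,1,0,0,0,0,0,-0.39,1,0,0,0,0,0,-0.39,1,0,0,0,0,0,-0.39,1,0,0,0,0,0,-0.39,1,0,0,0,0,0,-0.39,1]' >/dev/null
python3 -m pendant '[0,0,0,0,0,-0.39,1,0,0,0,0,0,-0.39,1,0,0,0,0,0,-0.39,1,0,0,0,0,0,-0.39,1,0,0,0,0,0,-0.39,1,0,0,0,0,0,-0.39,1,0,0,0,0,0,-0.39,1,0,0,0,0,0,-0.39,1,0,0,0,0,0,-0.39,1,0,0,0,0,0,-0.39,1]' >/dev/null
python3 st.py
python3 - <<'E'
from h import *
c=snap('side')
for P in[(.4336,-.296,.024),(.455,-.149,.012)]:print(proj(c,P))
i=c['pixels'][110:210,220:340,::-1];cv2.imwrite('pics/crop2.png',cv2.resize(i,None,fx=5,fy=5,interpolation=cv2.INTER_CUBIC))
E
```

```text
t 3.53 p [ 0.4345 -0.2852  0.151 ] psi -128.36 tilt [ 0.     0.001 -1.   ] F [ 0.15 -0.61 -0.98] T [-0.01  0.01  0.  ] w 0.0855 0.0 q [-0.581  0.35  -0.129  1.093  0.    -1.482]
[280.6167032  148.06733523]
[264.91865564 175.56650116]
```

View pics/crop2.png

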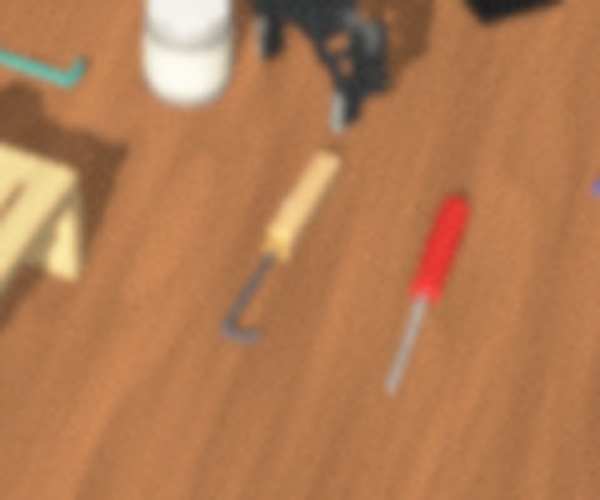

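```bash
python3 -m pendant '[0,0,0.03,0,0,-0.04,1,0,0,0.06,0,0,-0.08,1,0,0,0.1,0,0,-0.12,1,0,0,0.13,0,0,-0.16,1,0,0,0.16,0,0,-0.169,1,0,0,0.19,0,0,-0.169,1,0,0,0.215,0,0,-0.169,1,0,0,0.23,0,0,-0.169,1,0,0,0.24,0,0,-0.169,1,0,0,0.244,0,0,-0.169,1]' >/dev/null; python3 st.py
python3 -m pendant '[0,0,0,0,0,0,0.8,0,0,0,0,0,0,0.6,0,0,0,0,0,0,0.4,0,0,0,0,0,0,0.2,0,0,0,0,0,0,0,0,0,0,0,0,0,0,0,0,0,0,0,0,0,0,0,0,0,0,0,0,0,0,0,0,0,0,0,0,0,0,0,0,0,0]' >/dev/null; python3 st.py
```

```text
t 4.42 p [ 0.4344 -0.2851  0.0286] psi -98.32 tilt [-0.001  0.001 -1.   ] F [-0.76 -1.51  0.16] T [-0.02 -0.02  0.04] w 0.0855 0.0 q [-0.581  0.493 -0.277  0.802  0.    -2.006]
t 5.25 p [ 0.4353 -0.2857  0.03  ] psi -98.27 tilt [ 0.001 -0.001 -1.   ] F [-0.54  0.23  5.38] T [0.1  0.01 0.03] w 0.0186 60.3 q [-0.581  0.491 -0.276  0.802  0.    -2.007]
```

```bash
python3 -m pendant '[0,0,-0.03,0,0,0,0,0,0,-0.08,0,0,0,0,0,0,-0.14,0,0,0,0,0,0,-0.18,0,0,0.03,0,0,0,-0.2,0,0,0.07,0,0,0,-0.2,0,0,0.11,0,0,0,-0.2,0,0,0.15,0,0,0,-0.2,0,0,0.19,0,0,0,-0.2,0,0,0.23,0,0,0,-0.2,0,0,0.27,0]' >/dev/null; python3 st.py
python3 -m pendant '[0,0,0,0,0,0.04,0,0,0,0,0,0,0.08,0,0,0,0,0,0,0.12,0,0,0,0,0,0,0.16,0,0,0,0,0,0,0.2,0,0,0,0,0,0,0.2317,0,0,0,0,0,0,0.2317,0,0,0,0,0,0,0.2317,0,0,0,0,0,0,0.2317,0,0,0,0,0,0,0.2317,0]' >/dev/null; python3 st.py
python3 - <<'E'
from h import *
for n in('top','side'):
    c=snap(n);u,v=proj(c,(.5743,-.305,.112)).round().astype(int);print(n,u,v)
    i=c['pixels'][v-40:v+40,u-50:u+50,::-1];cv2.imwrite(f'pics/c3{n}.png',i)
a=cv2.imread('pics/c3top.png');b=cv2.imread('pics/c3side.png');cv2.imwrite('pics/crop3.png',cv2.resize(np.hstack([a,b]),None,fx=4,fy=4,interpolation=cv2.INTER_CUBIC))
E
```

```text
t 6.08 p [ 0.4339 -0.2848  0.1283] psi -147.0 tilt [ 0.001  0.002 -1.   ] F [ 0.24  0.14 -1.7 ] T [ 0.01 -0.02  0.03] w 0.0187 59.4 q [-0.581  0.371 -0.163  1.04  -0.    -1.157]
t 6.92 p [ 0.4345 -0.2852  0.129 ] psi 171.74 tilt [ 0.001  0.    -1.   ] F [-0.39  0.37 -2.81] T [-0.02 -0.01  0.01] w 0.0188 59.4 q [-0.581  0.371 -0.161  1.04  -0.    -0.437]
top 358 152
side 247 123
```

View pics/crop3.png

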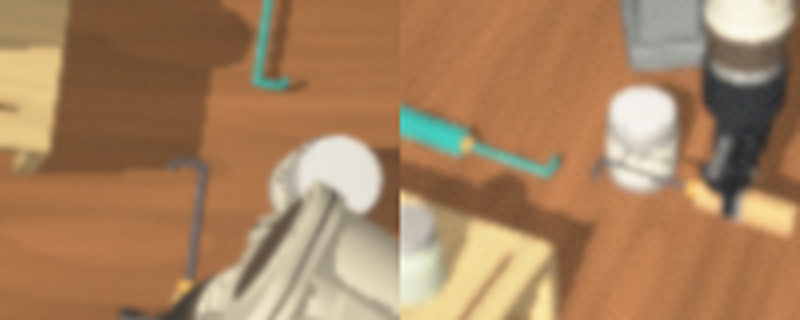

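The top view shows the held hook's crook at about (359,152.7), with its tip to the left (+y). In the side view it is at about (249,122.5). Both are close to where I predicted.

```bash
python3 - <<'E'
from h import *
c=snap('top');print(onz(c,308+204.5/4-.5,112+163.5/4-.5,.112))
s=snap('side');o1,d1=ray(c,308+204.5/4-.5,112+163.5/4-.5);o2,d2=ray(s,197+208/4-.5,83+158.5/4-.5)
A=np.c_[d1,-d2];t=np.linalg.lstsq(A,o2-o1,rcond=None)[0];print(o1+d1*t[0],o2+d2*t[1])
# riser lower check: side view of front top edge corners
for P in[(.6299,.1253,.103),(.5829,-.19,.103)]:print(proj(s,P))
i=s['pixels'][115:225,120:250,::-1];cv2.imwrite('pics/crop4.png',cv2.resize(i,None,fx=5,fy=5,interpolation=cv2.INTER_CUBIC))
E
```

```text
[ 0.57348664 -0.30710728  0.112     ]
[ 0.57307396 -0.30654398  0.11441457] [ 0.56971381 -0.30730509  0.11401785]
[190.51163019 205.708404  ]
[235.50720245 143.87839999]
```

View pics/crop4.png

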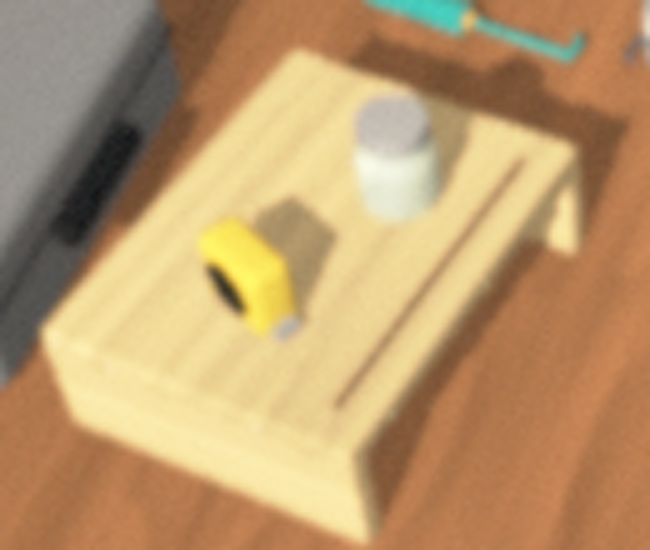

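```bash
python3 -m pendant '[0.04,0,0,0,0,0,0,0.074,0,0,0,0,0,0,0.074,0.06,0,0,0,0,0,0.074,0.13,0,0,0,0,0,0.074,0.2,0,0,0,0,0,0.074,0.27,0.02,0,0,0,0,0.074,0.33,0.05,0,0,0,0,0.074,0.35,0.09,0,0,0,0,0.074,0.35,0.12,0,0,0,0,0.074,0.35,0.131,0,0,0,0]' >/dev/null; python3 st.py
python3 -m pendant '[0,0,0,0,0,0,0,0,0,0,0,0,0,0,0,0,0,0,0,0,0,0,0,0,0,0,0,0,0,0,0,0,0,0,0,0,0,0,0,0,0,0,0,0,0,0,0,0,0,0,0,0,0,0,0,0,0,0,0,0,0,0,0,0,0,0,0,0,0,0]' >/dev/null; python3 st.py
python3 - <<'E'
from h import *
s=snap('side');o=bot.get_obs();r=R.from_quat(o['tool_rot']).as_matrix();P=o['eef_pos']-.139*r[:,0]+.0175*r[:,2];q=proj(s,P);print(P,q)
rx=np.array([.9891,-.1474]);d=P[:2]-[.6064,-.0324];print('riser',d@rx,d@[.1474,.9891])
i=s['pixels'][100:200,180:310,::-1];cv2.imwrite('pics/crop5.png',cv2.resize(i,None,fx=5,fy=5,interpolation=cv2.INTER_CUBIC))
E
```

```text
t 7.95 p [ 0.4223 -0.1055  0.0622] psi 171.81 tilt [ 0.003  0.    -1.   ] F [-0.68  0.38 -3.04] T [-0.01 -0.    0.01] w 0.0187 59.6 q [-0.245  0.312 -0.464  0.799 -0.    -0.102]
t 8.78 p [ 0.4235 -0.1068  0.0638] psi 171.65 tilt [-0.  0. -1.] F [-0.56  0.29 -2.6 ] T [ 0.02 -0.04  0.01] w 0.0185 59.6 q [-0.247  0.31  -0.461  0.8    0.    -0.101]
[ 0.5609594  -0.12698914  0.04627604] [236.16266322 167.43390112]
riser -0.03100285593005268 -0.1002560589396916
```

View pics/crop5.png

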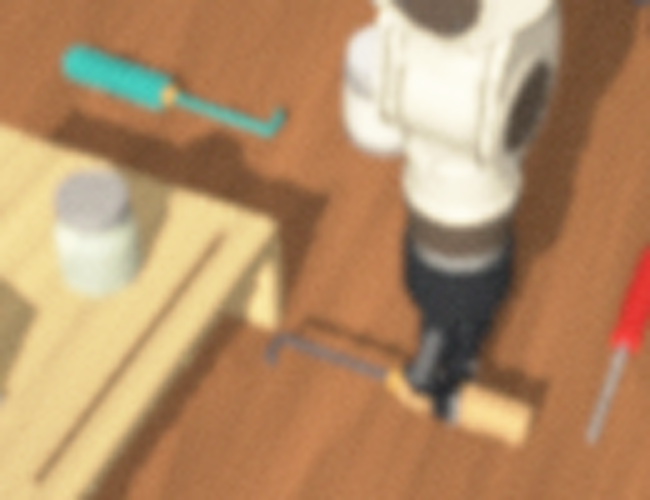

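```bash
python3 -m pendant '[-0.03,0,0,0,0,0,0,-0.06,0,0,0,0,0,0,-0.09,0,0,0,0,0,0,-0.12,0,0,0,0,0,0,-0.14,0,0,0,0,0,0,-0.16,0,0,0,0,0,0,-0.175,0,0,0,0,0,0,-0.186,0,0,0,0,0,0,-0.19,0,0,0,0,0,0,-0.19,0,0,0,0,0,0]' >/dev/null; python3 st.py
python3 -m pendant '[-0.002,0,0,0,0,0,0,-0.004,0,0,0,0,0,0,-0.006,0,0,0,0,0,0,-0.008,0,0,0,0,0,0,-0.01,0,0,0,0,0,0,-0.012,0,0,0,0,0,0,-0.014,0,0,0,0,0,0,-0.016,0,0,0,0,0,0,-0.016,0,0,0,0,0,0,-0.016,0,0,0,0,0,0]' >/dev/null; python3 st.py
```

```text
t 9.67 p [ 0.5176 -0.1206  0.0637] psi 171.66 tilt [ 0.  0. -1.] F [-0.54 -0.27 -2.01] T [-0.    0.05  0.  ] w 0.0188 59.6 q [-0.229  0.464 -0.21   0.896  0.    -0.083]
t 10.5 p [ 0.5241 -0.1216  0.0634] psi 171.65 tilt [ 0.003 -0.    -1.   ] F [-5.11  1.17 -0.31] T [0.04 0.84 0.02] w 0.0188 59.8 q [-0.228  0.477 -0.19   0.907 -0.    -0.082]
```

```bash
cat > chk.py <<'E'
import sys;from h import *
o=bot.get_obs();F=o['ft_force'];Y=F@[.1474,.9891,0];X=F@[.9891,-.1474,0];P=o['eef_pos'];d=P[:2]-[.6064,-.0324]
x=d@[.9891,-.1474]+.139;y=d@[.1474,.9891]
print('t',round(o['clock'],2),'crook x,y,TCPz',round(x*1e3,1),round(y*1e3,1),round(P[2]*1e3,1),'Fx,Fy,Fz',round(X,2),round(Y,2),round(F[2],2),'T',o['ft_torque'].round(2))
sys.exit(int(abs(Y)>2.2 or abs(X)>3))
E
python3 -m pendant '[0.004,0,0,0,0,0,0,0.008,0,0,0,0,0,0,0.012,0,0,0,0,0,0,0.016,0,0,0,0,0,0,0.016,0,0,0,0,0,0,0.016,0,0,0,0,0,0,0.016,0,0,0,0,0,0,0.016,0,0,0,0,0,0,0.016,0,0,0,0,0,0,0.016,0,0,0,0,0,0]' >/dev/null; python3 chk.py &&
python3 -m pendant '[0,0.006,0,0,0,0,0,0,0.012,0,0,0,0,0,0,0.018,0,0,0,0,0,0,0.024,0,0,0,0,0,0,0.03,0,0,0,0,0,0,0.036,0,0,0,0,0,0,0.042,0,0,0,0,0,0,0.048,0,0,0,0,0,0,0.05,0,0,0,0,0,0,0.05,0,0,0,0,0]' >/dev/null; python3 chk.py
```

```text
t 11.33 crook x,y,TCPz 64.1 -100.3 63.8 Fx,Fy,Fz 0.08 0.86 -1.64 T [-0.04  0.01 -0.05]
t 12.17 crook x,y,TCPz 64.0 -75.0 63.8 Fx,Fy,Fz -0.32 0.42 -2.41 T [ 0.05 -0.01  0.  ]
```

```bash

python3 -m pendant '[0,0.001,0,0,0,0,0,0,0.002,0,0,0,0,0,0,0.003,0,0,0,0,0,0,0.004,0,0,0,0,0,0,0.005,0,0,0,0,0,0,0.006,0,0,0,0,0,0,0.007,0,0,0,0,0,0,0.008,0,0,0,0,0,0,0.008,0,0,0,0,0,0,0.008,0,0,0,0,0]' >/dev/null; python3 chk.py &&
python3 -m pendant '[0,0.001,0,0,0,0,0,0,0.002,0,0,0,0,0,0,0.003,0,0,0,0,0,0,0.004,0,0,0,0,0,0,0.005,0,0,0,0,0,0,0.006,0,0,0,0,0,0,0.007,0,0,0,0,0,0,0.008,0,0,0,0,0,0,0.008,0,0,0,0,0,0,0.008,0,0,0,0,0]' >/dev/null && python3 chk.py &&
python3 -m pendant '[0,0.001,0,0,0,0,0,0,0.002,0,0,0,0,0,0,0.003,0,0,0,0,0,0,0.004,0,0,0,0,0,0,0.005,0,0,0,0,0,0,0.006,0,0,0,0,0,0,0.007,0,0,0,0,0,0,0.008,0,0,0,0,0,0,0.008,0,0,0,0,0,0,0.008,0,0,0,0,0]' >/dev/null && python3 chk.py &&
python3 -m pendant '[0,0.001,0,0,0,0,0,0,0.002,0,0,0,0,0,0,0.003,0,0,0,0,0,0,0.004,0,0,0,0,0,0,0.005,0,0,0,0,0,0,0.006,0,0,0,0,0,0,0.007,0,0,0,0,0,0,0.008,0,0,0,0,0,0,0.008,0,0,0,0,0,0,0.008,0,0,0,0,0]' >/dev/null && python3 chk.py &&
python3 -m pendant '[0,0.001,0,0,0,0,0,0,0.002,0,0,0,0,0,0,0.003,0,0,0,0,0,0,0.004,0,0,0,0,0,0,0.005,0,0,0,0,0,0,0.006,0,0,0,0,0,0,0.007,0,0,0,0,0,0,0.008,0,0,0,0,0,0,0.008,0,0,0,0,0,0,0.008,0,0,0,0,0]' >/dev/null && python3 chk.py &&
python3 -m pendant '[0,0.001,0,0,0,0,0,0,0.002,0,0,0,0,0,0,0.003,0,0,0,0,0,0,0.004,0,0,0,0,0,0,0.005,0,0,0,0,0,0,0.006,0,0,0,0,0,0,0.007,0,0,0,0,0,0,0.008,0,0,0,0,0,0,0.008,0,0,0,0,0,0,0.008,0,0,0,0,0]' >/dev/null && python3 chk.py
```

```text
t 13.0 crook x,y,TCPz 64.0 -71.3 63.8 Fx,Fy,Fz 0.04 0.2 -2.21 T [ 0.02  0.03 -0.  ]
t 13.83 crook x,y,TCPz 64.0 -67.3 63.8 Fx,Fy,Fz -0.13 0.71 -2.75 T [ 0.04 -0.07  0.02]
t 14.67 crook x,y,TCPz 64.0 -63.3 63.8 Fx,Fy,Fz 0.35 -0.09 -1.96 T [-0.04 -0.01  0.01]
t 15.5 crook x,y,TCPz 63.9 -59.3 63.8 Fx,Fy,Fz -0.42 0.24 -2.95 T [-0.    0.   -0.02]
t 16.33 crook x,y,TCPz 64.0 -55.3 63.8 Fx,Fy,Fz 0.72 -0.47 -1.38 T [ 0.    0.   -0.02]
t 17.17 crook x,y,TCPz 63.9 -51.3 63.8 Fx,Fy,Fz 0.62 -0.13 -1.37 T [ 0.02 -0.   -0.01]
```

```bash

python3 -m pendant '[0,0.001,0,0,0,0,0,0,0.002,0,0,0,0,0,0,0.003,0,0,0,0,0,0,0.005,0,0,0,0,0,0,0.006,0,0,0,0,0,0,0.007,0,0,0,0,0,0,0.008,0,0,0,0,0,0,0.009,0,0,0,0,0,0,0.01,0,0,0,0,0,0,0.01,0,0,0,0,0]' >/dev/null; python3 chk.py &&
python3 -m pendant '[0,0.001,0,0,0,0,0,0,0.002,0,0,0,0,0,0,0.003,0,0,0,0,0,0,0.005,0,0,0,0,0,0,0.006,0,0,0,0,0,0,0.007,0,0,0,0,0,0,0.008,0,0,0,0,0,0,0.009,0,0,0,0,0,0,0.01,0,0,0,0,0,0,0.01,0,0,0,0,0]' >/dev/null && python3 chk.py &&
python3 -m pendant '[0,0.001,0,0,0,0,0,0,0.002,0,0,0,0,0,0,0.003,0,0,0,0,0,0,0.005,0,0,0,0,0,0,0.006,0,0,0,0,0,0,0.007,0,0,0,0,0,0,0.008,0,0,0,0,0,0,0.009,0,0,0,0,0,0,0.01,0,0,0,0,0,0,0.01,0,0,0,0,0]' >/dev/null && python3 chk.py &&
python3 -m pendant '[0,0.001,0,0,0,0,0,0,0.002,0,0,0,0,0,0,0.003,0,0,0,0,0,0,0.005,0,0,0,0,0,0,0.006,0,0,0,0,0,0,0.007,0,0,0,0,0,0,0.008,0,0,0,0,0,0,0.009,0,0,0,0,0,0,0.01,0,0,0,0,0,0,0.01,0,0,0,0,0]' >/dev/null && python3 chk.py &&
python3 -m pendant '[0,0.001,0,0,0,0,0,0,0.002,0,0,0,0,0,0,0.003,0,0,0,0,0,0,0.005,0,0,0,0,0,0,0.006,0,0,0,0,0,0,0.007,0,0,0,0,0,0,0.008,0,0,0,0,0,0,0.009,0,0,0,0,0,0,0.01,0,0,0,0,0,0,0.01,0,0,0,0,0]' >/dev/null && python3 chk.py &&
python3 -m pendant '[0,0.001,0,0,0,0,0,0,0.002,0,0,0,0,0,0,0.003,0,0,0,0,0,0,0.005,0,0,0,0,0,0,0.006,0,0,0,0,0,0,0.007,0,0,0,0,0,0,0.008,0,0,0,0,0,0,0.009,0,0,0,0,0,0,0.01,0,0,0,0,0,0,0.01,0,0,0,0,0]' >/dev/null && python3 chk.py
```

```text
t 18.0 crook x,y,TCPz 64.0 -46.3 63.8 Fx,Fy,Fz 0.16 0.95 -1.79 T [-0.01 -0.03  0.05]
t 18.83 crook x,y,TCPz 63.9 -41.3 63.8 Fx,Fy,Fz 0.26 -0.22 -1.77 T [-0.01 -0.02  0.03]
t 19.67 crook x,y,TCPz 63.9 -36.3 63.8 Fx,Fy,Fz 0.38 0.13 -1.66 T [-0.04 -0.02  0.01]
t 20.5 crook x,y,TCPz 63.9 -31.3 63.8 Fx,Fy,Fz -0.5 0.09 -1.11 T [0.   0.04 0.02]
t 21.33 crook x,y,TCPz 63.9 -26.3 63.8 Fx,Fy,Fz -1.54 0.74 -1.57 T [-0.    0.03 -0.01]
t 22.17 crook x,y,TCPz 63.9 -21.3 63.8 Fx,Fy,Fz -0.37 0.31 -1.96 T [ 0.01 -0.03 -0.02]
```

```bash

python3 -m pendant '[0,0.001,0,0,0,0,0,0,0.002,0,0,0,0,0,0,0.003,0,0,0,0,0,0,0.005,0,0,0,0,0,0,0.006,0,0,0,0,0,0,0.007,0,0,0,0,0,0,0.008,0,0,0,0,0,0,0.009,0,0,0,0,0,0,0.01,0,0,0,0,0,0,0.01,0,0,0,0,0]' >/dev/null; python3 chk.py &&
python3 -m pendant '[0,0.001,0,0,0,0,0,0,0.002,0,0,0,0,0,0,0.003,0,0,0,0,0,0,0.005,0,0,0,0,0,0,0.006,0,0,0,0,0,0,0.007,0,0,0,0,0,0,0.008,0,0,0,0,0,0,0.009,0,0,0,0,0,0,0.01,0,0,0,0,0,0,0.01,0,0,0,0,0]' >/dev/null && python3 chk.py &&
python3 -m pendant '[0,0.001,0,0,0,0,0,0,0.002,0,0,0,0,0,0,0.003,0,0,0,0,0,0,0.005,0,0,0,0,0,0,0.006,0,0,0,0,0,0,0.007,0,0,0,0,0,0,0.008,0,0,0,0,0,0,0.009,0,0,0,0,0,0,0.01,0,0,0,0,0,0,0.01,0,0,0,0,0]' >/dev/null && python3 chk.py &&
python3 -m pendant '[0,0.001,0,0,0,0,0,0,0.002,0,0,0,0,0,0,0.003,0,0,0,0,0,0,0.005,0,0,0,0,0,0,0.006,0,0,0,0,0,0,0.007,0,0,0,0,0,0,0.008,0,0,0,0,0,0,0.009,0,0,0,0,0,0,0.01,0,0,0,0,0,0,0.01,0,0,0,0,0]' >/dev/null && python3 chk.py &&
python3 -m pendant '[0,0.001,0,0,0,0,0,0,0.002,0,0,0,0,0,0,0.003,0,0,0,0,0,0,0.005,0,0,0,0,0,0,0.006,0,0,0,0,0,0,0.007,0,0,0,0,0,0,0.008,0,0,0,0,0,0,0.009,0,0,0,0,0,0,0.01,0,0,0,0,0,0,0.01,0,0,0,0,0]' >/dev/null && python3 chk.py &&
python3 -m pendant '[0,0.001,0,0,0,0,0,0,0.002,0,0,0,0,0,0,0.003,0,0,0,0,0,0,0.005,0,0,0,0,0,0,0.006,0,0,0,0,0,0,0.007,0,0,0,0,0,0,0.008,0,0,0,0,0,0,0.009,0,0,0,0,0,0,0.01,0,0,0,0,0,0,0.01,0,0,0,0,0]' >/dev/null && python3 chk.py
```

```text
t 23.0 crook x,y,TCPz 63.8 -16.6 63.8 Fx,Fy,Fz -0.77 -0.23 -0.96 T [-0.21  0.   -0.13]
t 23.83 crook x,y,TCPz 63.8 -13.6 63.8 Fx,Fy,Fz -0.4 -6.89 -0.93 T [-1.73  0.26 -0.99]
```

```bash
python3 - <<'E'
from h import *
a=[]
for k in range(8):
    bot.camera('top');o=bot.get_obs();a.append(np.r_[o['ft_force'],o['ft_torque']])
a=np.array(a);m=a.mean(0);print(m.round(2),a.std(0).round(2),'lever',m[5]/m[1],m[3]/m[1])
E
```

```text
[-1.19 -8.52 -1.48 -1.69  0.21 -0.95] [0.36 0.3  0.38 0.03 0.03 0.03] lever 0.11104418930795455 0.1989989692906175
```

```bash
python3 -m pendant '[0,-0.005,0,0,0,0,0,0,-0.011,0,0,0,0,0,0,-0.011,0,0,0,0,0,0.005,-0.011,0,0,0,0,0,0.01,-0.011,0,0,0,0,0,0.014,-0.011,0,0,0,0,0,0.018,-0.011,0,0,0,0,0,0.022,-0.011,0,0,0,0,0,0.026,-0.011,0,0,0,0,0,0.026,-0.011,0,0,0,0,0]' >/dev/null; python3 chk.py
python3 -m pendant '[0.002,0,0,0,0,0,0,0.004,0,0,0,0,0,0,0.006,0,0,0,0,0,0,0.008,0,0,0,0,0,0,0.01,0,0,0,0,0,0,0.012,0,0,0,0,0,0,0.014,0,0,0,0,0,0,0.016,0,0,0,0,0,0,0.018,0,0,0,0,0,0,0.02,0,0,0,0,0,0]' >/dev/null; python3 chk.py
```

```text
t 25.07 crook x,y,TCPz 50.0 -16.7 63.7 Fx,Fy,Fz -0.08 -1.45 -1.97 T [-0.16  0.06 -0.09]
t 25.9 crook x,y,TCPz 42.6 -16.8 64.3 Fx,Fy,Fz 5.23 0.97 -3.16 T [-0.14 -0.83 -0.04]
```

```bash
python3 -m pendant '[0.006,0,0,0,0,0,0,0.014,0,0,0,0,0,0,0.024,0,0,0,0,0,0,0.036,0,0,0,0,0,0,0.048,0,0,0,0,0,0,0.06,0,0,0,0,0,0,0.072,0,0,0,0,0,0,0.084,0,0,0,0,0,0,0.096,0,0,0,0,0,0,0.108,0,0,0,0,0,0]' >/dev/null; python3 chk.py
python3 -m pendant '[0.012,0,0,0,0,0,0,0.024,0,0,0,0,0,0,0.036,0,0,0,0,0,0,0.048,0,0,0,0,0,0,0.06,0,0,0,0,0,0,0.072,0,0,0,0,0,0,0.084,0,0,0,0,0,0,0.096,0,0,0,0,0,0,0.106,0,0,0,0,0,0,0.112,0,0,0,0,0,0]' >/dev/null; python3 chk.py
python3 - <<'E'
from h import *
t=snap('top');s=snap('side')
a=t['pixels'][100:230,200:350,::-1];b=s['pixels'][110:240,160:310,::-1]
cv2.imwrite('pics/crop6.png',cv2.resize(np.hstack([a,b]),None,fx=2.6,fy=2.6,interpolation=cv2.INTER_CUBIC))
E
```

```text
t 26.73 crook x,y,TCPz -11.1 -16.7 64.4 Fx,Fy,Fz 6.18 -0.12 -4.75 T [-0.03 -0.93  0.01]
t 27.57 crook x,y,TCPz -67.7 -16.8 64.4 Fx,Fy,Fz 6.55 0.46 -3.2 T [-0.1  -0.94  0.02]
```

View pics/crop6.png

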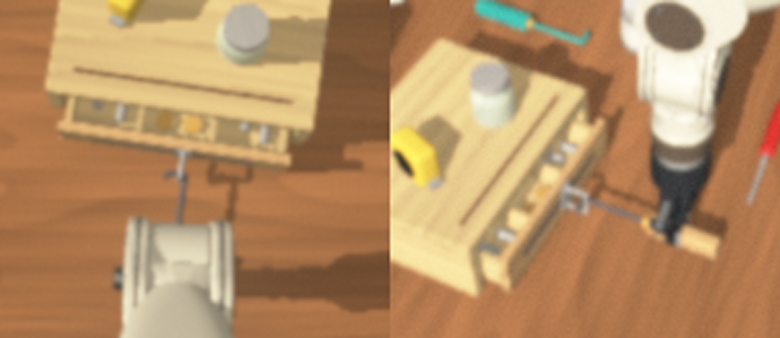

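The drawer front now stands about 40 mm proud of the ledge, and the hook sits in the eye at crop (180,165) in the top half of the image. Next I'll unhook.

```bash
python3 -m pendant '[-0.004,0,0,0,0,0,0,-0.008,0,0,0,0,0,0,-0.012,0,0,0,0,0,0,-0.016,0,0,0,0,0,0,-0.02,0,0,0,0,0,0,-0.024,0,0,0,0,0,0,-0.028,0,0,0,0,0,0,-0.028,0,0,0,0,0,0,-0.028,0,0,0,0,0,0,-0.028,0,0,0,0,0,0]' >/dev/null; python3 chk.py &&
python3 -m pendant '[0,-0.003,0,0,0,0,0,0,-0.006,0,0,0,0,0,0,-0.009,0,0,0,0,0,0,-0.012,0,0,0,0,0,0,-0.015,0,0,0,0,0,0,-0.018,0,0,0,0,0,0,-0.021,0,0,0,0,0,0,-0.024,0,0,0,0,0,0,-0.024,0,0,0,0,0,0,-0.024,0,0,0,0,0]' >/dev/null && python3 chk.py &&
python3 -m pendant '[0,-0.006,0,0,0,0,0,0,-0.012,0,0,0,0,0,0,-0.02,0,0,0,0,0,0,-0.028,0,0,0,0,0,0,-0.036,0,0,0,0,0,0,-0.044,0,0,0,0,0,0,-0.052,0,0,0,0,0,0,-0.06,0,0,0,0,0,0,-0.066,0,0,0,0,0,0,-0.07,0,0,0,0,0]' >/dev/null && python3 chk.py &&
python3 -m pendant '[0.01,0,0,0,0,0,0,0.02,0,0,0,0,0,0,0.04,0,0,0,0,0,0,0.06,0,0,0,0,0,0,0.08,0,0,0,0,0,0,0.1,0,0,0,0,0,0,0.12,0,0,0,0,0,0,0.14,0,0,0,0,0,0,0.15,0,0,0,0,0,0,0.15,0,0,0,0,0,0]' >/dev/null && python3 chk.py; python3 st.py
python3 - <<'E'
from h import *
t=snap('top')
f=lambda x,y,z:onz(t,200+(x+.5)/2.6-.5,100+(y+.5)/2.6-.5,z)
for p in[(58,135),(290,164)]:
    P=f(*p,.076);d=P[:2]-[.6064,-.0324];print('drawer edge riser x',d@[.9891,-.1474],d@[.1474,.9891])
hsv=cv2.cvtColor(t['pixels'],cv2.COLOR_RGB2HSV)
m=cv2.inRange(hsv,(0,190,150),(6,255,255))|cv2.inRange(hsv,(174,190,150),(180,255,255));ys,xs=np.nonzero(m);print(len(xs))
for u,v in[(298,236),(362,237)]:print('driver',onz(t,u,v,.01))
E
```

```text
t 28.5 crook x,y,TCPz -55.3 -17.1 63.7 Fx,Fy,Fz 0.92 0.09 -0.68 T [ 0.02 -0.05  0.02]
t 29.33 crook x,y,TCPz -55.1 -29.2 63.8 Fx,Fy,Fz -0.89 0.64 -1.7 T [0.   0.02 0.02]
t 30.17 crook x,y,TCPz -55.0 -64.6 63.8 Fx,Fy,Fz 0.34 -0.58 -2.31 T [-0.02 -0.04 -0.02]
t 31.0 crook x,y,TCPz -131.9 -64.2 63.7 Fx,Fy,Fz 0.06 -0.18 -2.02 T [-0.03 -0.01 -0.01]
t 31.0 p [ 0.329  -0.056   0.0637] psi 171.65 tilt [ 0.001  0.    -1.   ] F [ 0.03 -0.18 -2.02] T [-0.03 -0.01 -0.01] w 0.0184 59.6 q [-0.169  0.136 -0.703  0.733  0.    -0.023]
drawer edge riser x -0.0466254918592324 0.13973670316462597
drawer edge riser x -0.04002087537379637 -0.14031000011041725
109
driver [ 0.31823611 -0.12846141  0.01      ]
driver [ 0.31397068 -0.33655891  0.01      ]
```

```bash
python3 -m pendant '[0,0.03,0,0,0,0,0,0,0.07,0,0,0,0,0,0,0.11,0,0,0,0,0,0,0.14,0.01,0,0,0,0,0,0.16,0.025,0,0,0,0,0,0.16,0.04,0,0,0,0,0,0.16,0.052,0,0,0,0,0,0.16,0.06,0,0,0,0,0,0.16,0.065,0,0,0,0,0,0.16,0.065,0,0,0,0]' >/dev/null; python3 st.py
python3 -m pendant '[0,0,0.0005,0,0,0,0,0,0,0.001,0,0,0,0,0,0,0.0015,0,0,0,0,0,0,0.002,0,0,0,0,0,0,0.002,0,0,0,0,0,0,0.002,0,0,0,0.05,0,0,0.002,0,0,0,0.1,0,0,0.002,0,0,0,0.3,0,0,0.002,0,0,0,0.6,0,0,0.002,0,0,0,1]' >/dev/null; python3 st.py
python3 -m pendant '[0,0,0,0,0,0,1,0,0,0,0,0,0,1,0,0,0,0,0,0,1,0,0,0,0,0,0,1,0,0,-0.02,0,0,0,1,0,0,-0.05,0,0,0,1,0,0,-0.1,0,0,0,1,0,0,-0.16,0,0,0,1,0,0,-0.22,0,0,0,1,0,0,-0.25,0,0,0,1]' >/dev/null; python3 st.py
python3 - <<'E'
from h import *
s=snap('side','side_end.png');t=snap('top','top_end.png')
a=t['pixels'][80:280,160:390,::-1];b=s['pixels'][100:300,180:410,::-1]
cv2.imwrite('pics/crop7.png',cv2.resize(np.hstack([a,b]),None,fx=1.73,fy=1.73,interpolation=cv2.INTER_CUBIC))
E
```

```text
t 31.88 p [0.342  0.0222 0.0307] psi 171.58 tilt [ 0.001 -0.    -1.   ] F [-0.02  0.23 -1.29] T [ 0.01 -0.03  0.  ] w 0.0191 59.6 q [ 0.065  0.217 -0.724  0.631 -0.     0.212]
t 32.72 p [0.3428 0.0229 0.0305] psi 171.66 tilt [-0.001  0.    -1.   ] F [0.63 0.53 0.38] T [-0.    0.01  0.02] w 0.0488 0.0 q [ 0.067  0.218 -0.724  0.628  0.     0.212]
t 33.55 p [0.3438 0.0229 0.1584] psi 171.65 tilt [-0.004  0.001 -1.   ] F [0.57 0.12 0.14] T [-0.02 -0.04 -0.04] w 0.0853 0.0 q [ 0.067  0.008 -0.536  1.022 -0.     0.212]
```

View pics/crop7.png

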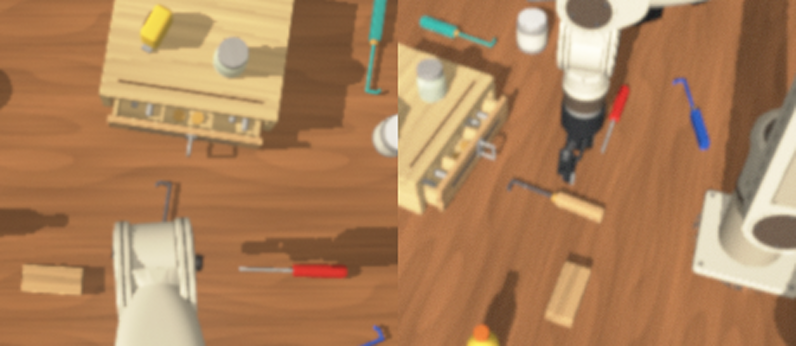

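The picture shows the hook flat on the bench, with its crook at crop (165,185), clear of the eye at (190,145). The drawer is out and the other things are where they were.

```bash
python3 -c "
from workcell import bot
print(bot.job_done())"
```

```text
the job is handed in; nothing more can be done
None
```

The drawer front stands about 43 mm in front of the ledge; I unhooked the rod, laid it flat on the bench clear of cabinet and drawer, and handed the job in at about 34 s, with the highest contact force I measured about 9 N (no verdict was returned).

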